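# Face the sample bottle to the reader, then press the interlock cover onto its pin

## Task

Turn the small amber bottle standing in the station's round nest so that the orange mark on its label squarely faces the label reader, and leave it standing there. Then pick up the blue cover, set it over the station's steel locating pin so that it drops flat onto the black sprung plate, square with the station either way round, and press it down against the spring (a firm push, no hammering). The reader only works while the cover is held down, so finish while still holding the cover pressed to the bottom or nearly so; leave everything else on the bench alone.

Things in the scene. Friction and masses are not known exactly. Their poses are not given: they have to be found in the camera images.
- station: Fixed white base, x -65..65, y -125..145 mm, 30 mm high. Origin on the table, z up. Along its own y: sprung plate and pin at -70 mm, bottle nest at +40, label reader at +125 (grey block 60 x 30 mm, top 80 mm above the table, its red-lined window looks towards -y at the nest).
- nest (a point): Centre of the round black bottle nest, on the station's top face (30 mm above the table), axes as the station's. The nest is a fixed ring, inner diameter 44 mm, outer 56 mm, 10 mm high. From here the reader lies along the station's +y.
- reader_window (a point): Centre of the reader's window, 70 mm from the nest's centre along the station's +y, 56 mm above the table.
- bottle: Loose amber bottle, 90 g, body diameter 40, 86 mm tall; blue cap, diameter 32, from 64 to 86 mm up. Origin at the centre of its underside, z up; own x axis points at the orange mark (an orange line on the cap's top points the same way). Stands in the nest on the station's top, 2 mm play all round, and turns freely, gripped by the cap. Mark starts 0.6 to 3.1 rad off the reader, either side.
- bottle_mark (a point): Centre of the orange mark on the white label (18 mm wide, 30 mm tall), on the bottle's surface 21 mm from its axis, 31 mm above its underside.
- cover: Loose blue cover, 0.24 to 0.39 kg: block 80 (x) x 70 (y) x 28 mm high, black bar handle on top, 14 mm thick (x), 60 long (y), from 28 to 56 mm above the underside. Origin at the centre of the flat underside, where a round blind hole opens (diameter 15, depth 24 mm, hidden from above); z up. Starts flat on the table, on the other side from the station.
- pin_tip (a point): Tip of the fixed upright steel locating pin, 58 mm above the table, 12 mm above the top of the unpressed plate; axes as the station's. The pin has a diameter of 12 mm and its last 4 mm taper to 5 mm. A cover that has dropped on has its underside 12 mm below this point (22 mm when fully pressed).
- platen (a joint): Black sprung plate, 74 (x) x 64 (y) mm, round the pin; its top lies 46 mm above the table at 0. The value is how far it is pressed down: 0 to 0.010 m (stop). The spring takes about 5.4 N before it moves and about 14 N at the stop; the cover's weight alone does not move it. It springs back when let go.
- vial: Bystander: small clear vial, diameter 22 mm, 42 mm tall, standing between the station and the cover. Origin under its centre.
- bottle_a: Bystander: clear bottle with blue cap, diameter 56 mm, 100 mm tall, beyond the work area. Origin under its centre.
- bottle_b: Bystander: amber bottle with blue cap, diameter 56 mm, 100 mm tall, beyond the work area. Origin under its centre.
- tip_box: Bystander: box with green lid, 87 x 122 x 63 mm high, beyond the work area. Origin under its centre.
- beaker: Bystander: clear beaker, diameter 70 mm, 90 mm tall, on the left. Origin under its centre.
- pen: Bystander: red and white marker pen, 120 mm long, 12 mm thick, lying between the vial and the robot. Origin under its middle.
Mind the look-alikes: they are no part of the job. Of the things shaped like the cover, the blue one is meant.

How it is judged (in metres and radians):
On the way, in this order (a step that is already met when the one before it is completed fails the run):
1. the bottle stands in its nest with its orange mark facing the reader (angle between the x axis of bottle and the y axis of station, either way round below 0.26 rad and y of bottle_mark in the frame of nest above 0.01 m and horizontal distance between bottle and nest below 0.005 m and z of bottle in the frame of nest below 0.003 m and angle between bottle's own z axis and vertical below 0.1 rad), for 0.2 s.
2. the cover has dropped on over the pin (horizontal distance between cover and pin_tip below 0.004 m and z of cover in the frame of pin_tip below -0.009 m and angle between cover's own z axis and vertical below 0.08 rad), for 0.1 s.
At the end, for the whole second after the job is handed in: Bottle upright in its nest, mark within 15 degrees of the reader; cover on the pin (within 4 mm, flat, within 11 degrees of square with the station either way round), held down by the fingers at rest with the sprung plate pressed more than 6 of its 10 mm (all of step 1 and all of step 2 and angle between the y axis of cover and the y axis of station, either way round below 0.2 rad and value of joint platen above 0.006 m and contact force between cover and platen above 6 N and contact force between the fingers and cover above 3 N and linear speed of cover below 0.02 m/s); the arm keeps its last pose, push and grip.
It fails at once if the cover is hammered or forced down (over 60 N) (contact force between cover and station above 60 N).
It fails at once if the bottle is tipped (angle between bottle's own z axis and vertical above 0.5 rad).
It fails at once if a bystander is pushed aside by more than 30 mm (distance of any of vial, bottle_a, bottle_b, tip_box, beaker, pen from where it was at the start of the episode above 0.03 m).
It fails at once if a bystander is knocked over (angle between any of vial, bottle_a, bottle_b, tip_box, beaker's own z axis and vertical above 0.6 rad).
It also fails if it takes over 58 s, if anything falls off the work surface, if the arm or the gripper's body presses on something with over 40 N, if the wrist force passes 120 N, or if a joint passes its speed limit or range.

## Robot

A 6-joint arm with a two-finger parallel gripper is mounted at the origin on the work surface. World frame = base frame: x ahead of the robot, y to its left, z up, the work surface at z = 0. Lengths are in mm, angles in rad, forces in N, time in s.
With the tool pointing down it reaches from about 350 to 775 mm from the base axis. Payload 7.3 kg.
Tool frame: the origin (TCP) lies on the mounting face of the last link; the fingertips stand 178 mm ahead of it and the grasp point (between the pads) lies 159 mm ahead of it (bot.grip_point_offset is the distance from the TCP to the grasp point, in mm); x points along the fingers, y is the direction in which the jaws open and shut, and the axes are right-handed (so a half turn about x gives the same grasp; the last joint's range is limited). The gripper opens to 92 mm and grips with 3 to 60 N. Pads are 19 mm wide; open, the fingers measure 130 mm over their backs; the gripper's body (75 mm by 190 mm) begins 47 mm behind the grasp point.
Start: joints at [-1.359, 0.342, 1.524, -0, 1.275, -0.146], TCP at [183.882, -491.747, 404.741] pointing down, gripper open.
Joint ranges: [-2.53, 2.53], [-0.77, 2.02], [0.04, 2.7], [-1, 4.14], [0.28, 2.66], [-3.11, 3.11]. Speed limits (rad/s): [2.57, 2.57, 3.14, 3.14, 3.14, 3.14].

## Interface

Orientations are given as [roll, pitch, yaw] about the fixed x, y, z axes, in that order (R = Rz(yaw) Ry(pitch) Rx(roll)).
In Python, from plant import bot gives the robot as it stands.
- The arm moves only by the tool arm_command, never from a script. Its argument "moves" is a list of rows, each a list of 5 numbers: the shift along the tool's x, y, z in cm, then the turn about the tool's x in degrees, then the opening, from 0 (shut) to 1 (fully open). A call has 1 to 10 rows; each row is the pose to reach, as a shift and turn from the pose measured when the call began, along the tool's axes at that moment; what a row does not reach only later rows make up. A row lasts 1/10 s, in which the tool goes at most 50 mm and 8.59 degrees, less where a joint would pass 70% of its speed; a pose out of reach is approached as far as the arm can. A call with a gripper value outside its range is refused whole. The fingers move at their own pace and stop on an object; the grip force is fixed at half the most. Time passes only in rows, so rows that repeat a pose let the fingers close. It gives the time, the measured TCP pose, the force and the opening at its end, in the units of the state.
- bot.get_obs(): the state, without advancing time (a new reading comes with each control period).
- bot.capture(name): name is "scene" or "side" or "wrist"; returns a dict with "frame" (400x640x3 uint8, blue, green, red), "K" (3x3 intrinsics, pixels), "origin" and "orientation" of the camera in the world; the wrist camera has in their place "T_tool_cam" (4x4, takes a point from camera to tool coordinates, whose origin is the TCP and whose axes are the tool frame's). Camera axes: x right, y down, z forward; pixel columns grow to the right and rows downward; lengths in mm; the calibration is good to about 2 mm. A picture is of the moment at which its call begins: read the wrist's pose just before it. There is no depth.
- bot.close_job(): hands the job in, once; it reports no verdict.
The state is a dict: "time": time; "joint_positions": joint angles; "dq": joint speeds; "tau": joint torques, N m; "tool_pos": TCP position; "tcp_rot": TCP orientation; "contact_force": force on the tool from outside, world axes, zero at the start; "moment": the same for the moment, N m; "grip_width": finger opening in mm.
Only numpy, scipy, OpenCV 4.12 (cv2) and the standard library are available. Lean on these libraries where they do the work, as an engineer would, in place of code of your own. Each camera call takes 0.05 s, during which the arm holds its last target.

## Working session

There is one attempt and no reset: what is moved stays moved. The work goes in short steps, Python scripts to look and compute and a tool call to move; the robot and the scene stay as the last step left them, time stands still between calls to the robot, and variables do not carry over. Pictures are saved under pics/ and viewed, and the job is handed in when it is done.

Besides the shell and the picture viewer there is one more tool, called after "Call:" as name(argument=value, ...), one argument or row to a line, values as JSON. arm_command: Moves the arm, as the interface text tells. Its arguments: {"type":"object","properties":{"moves":{"type":"array"}},"required":["moves"]}

```bash
ls; mkdir -p pics
python3 - <<'E'
from plant import bot
import cv2
o=bot.get_obs();print({k:o[k] for k in('time','tool_pos','tcp_rot','grip_width','contact_force')})
for n in('scene','side','wrist'):
    c=bot.capture(n);cv2.imwrite(f'pics/{n}0.png',c['frame']);print(n,c['K'],c.get('origin'),c.get('orientation'),c.get('T_tool_cam'))
E
```

```text
pics
{'time': 0.0, 'tool_pos': array([ 183.8560147 , -491.62025111,  404.04811284]), 'tcp_rot': array([-1.70120118,  1.5692927 ,  1.79819119]), 'grip_width': 91.90062882982919, 'contact_force': array([-0.450586  ,  0.42541619,  0.69128481])}
scene [[425.70345402   0.         325.52229709]
 [  0.         425.70345402 198.16395498]
 [  0.           0.           1.        ]] [1080.84785947 -519.56125763  733.89150178] [-2.29155733e+00 -1.81124254e-04  6.71728573e-01] None
side [[481.78800342   0.         317.09169889]
 [  0.         481.78800342 193.16404309]
 [  0.           0.           1.        ]] [191.07683454 816.1598872  824.86851777] [-2.30523259  0.00490992 -2.62956624] None
wrist [[353.10741612   0.         324.41403924]
 [  0.         353.10741612 196.24892046]
 [  0.           0.           1.        ]] None None [[-8.30454343e-04 -3.04599618e-01  9.52480122e-01  2.04320405e+01]
 [ 9.99999627e-01 -4.77603063e-04  7.19150255e-04  1.63015856e-01]
 [ 2.35854531e-04  9.52480364e-01  3.04599901e-01 -8.31656224e+01]
 [ 0.00000000e+00  0.00000000e+00  0.00000000e+00  1.00000000e+00]]
```

View pics/scene0.png

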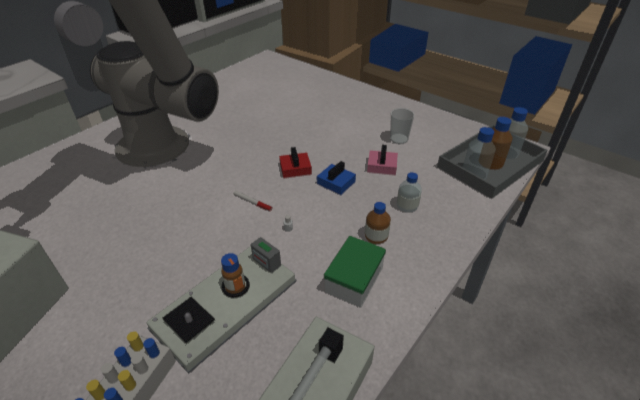

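View pics/side0.png

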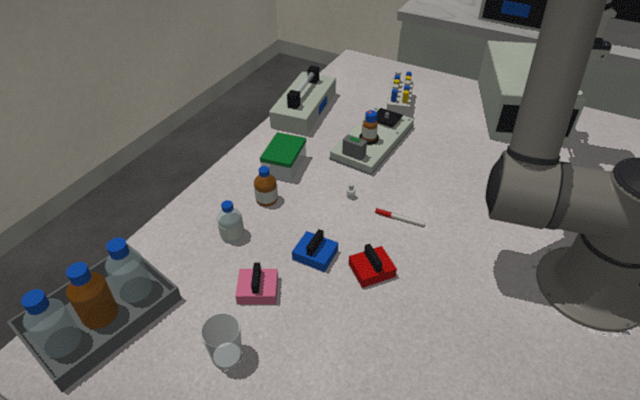

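View pics/wrist0.png

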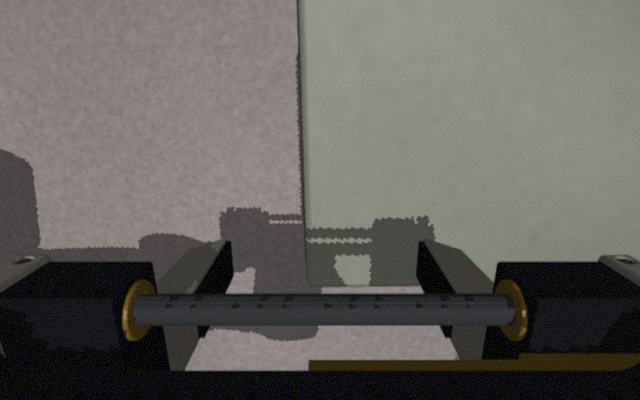

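The scene view (x,y pixels) shows the station at (222,305), with the nest bottle at (232,270) and its pin at (188,318). There are three cover-shaped things: red (295,163), blue (337,178) and pink (383,160). The blue one fits the description. Next I'll enlarge crops to confirm it and measure.

```bash
cat > h.py <<'E'
import numpy as np,cv2
from scipy.spatial.transform import Rotation as R
from plant import bot
def cam(n):
    o=bot.get_obs(); c=bot.capture(n)
    if n=='wrist':
        Rt=R.from_euler('xyz',o['tcp_rot']).as_matrix();T=c['T_tool_cam']
        c['R']=Rt@T[:3,:3];c['o']=Rt@T[:3,3]+o['tool_pos']
    else:
        c['R']=R.from_euler('xyz',c['orientation']).as_matrix();c['o']=np.array(c['origin'])
    return c
def onplane(c,px,z):
    d=c['R']@np.linalg.inv(c['K'])@np.array([px[0],px[1],1.]);return c['o']+d*(z-c['o'][2])/d[2]
def proj(c,P):
    q=c['K']@(c['R'].T@(np.asarray(P,float)-c['o']));return q[:2]/q[2]
def crop(c,x0,y0,x1,y1,s,name):
    cv2.imwrite('pics/'+name,cv2.resize(c['frame'][y0:y1,x0:x1],None,fx=s,fy=s,interpolation=cv2.INTER_CUBIC))
E
python3 - <<'E'
from h import *
a=cam('scene');b=cam('side')
crop(a,140,220,310,360,4,'s_st.png');crop(a,260,130,420,210,5,'s_cov.png')
crop(b,320,90,430,180,6,'d_st.png');crop(b,220,210,410,310,4,'d_cov.png')
for px,z in (((188,314),58),((235,290),30),((231,258),116),((337,184),0),((288,228),0)):print(px,onplane(a,px,z))
for px,z in (((387,112),58),((370,112),116),((315,260),0),((351,196),0)):print(px,onplane(b,px,z))
E
```

```text
(188, 314) [ 605.03751133 -326.77467792   58.        ]
(235, 290) [ 613.94735631 -224.67408289   30.        ]
(231, 258) [ 609.90031147 -214.993549    116.        ]
(337, 184) [549.12851516 199.49515596   0.        ]
(288, 228) [ 5.58028073e+02 -7.62750782e+00 -1.13686838e-13]
(387, 112) [ 605.24833723 -329.17569784   58.        ]
(370, 112) [ 614.00468508 -220.42937679  116.        ]
(315, 260) [538.03698196 216.53857572   0.        ]
(351, 196) [561.71580938 -10.62537964   0.        ]
```

View pics/s_st.png

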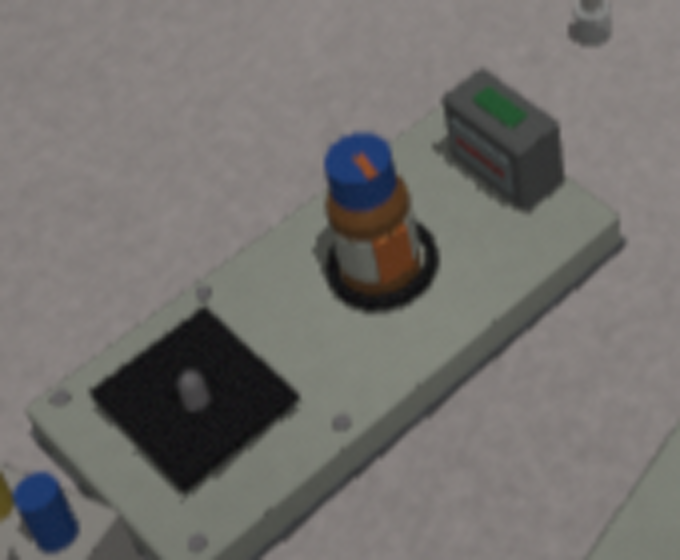

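View pics/s_cov.png

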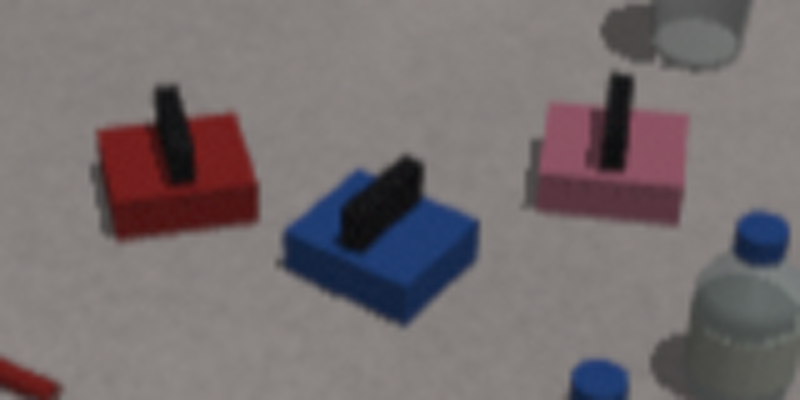

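View pics/d_st.png

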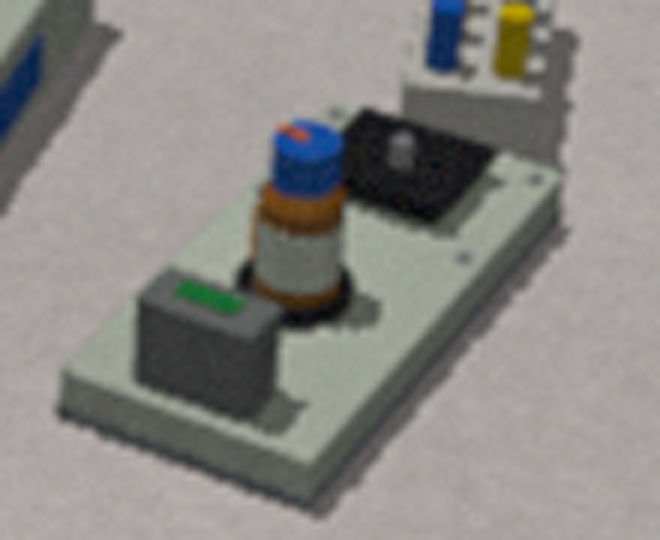

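View pics/d_cov.png

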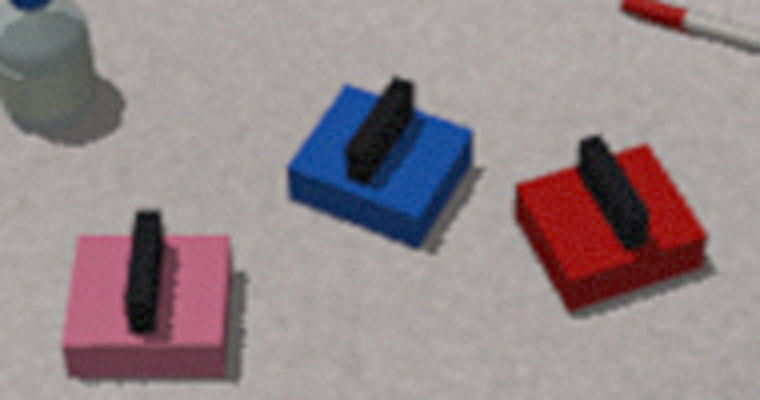

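The crops confirm blue cover at scene (337,178), flat with its black bar; red and pink are the look-alikes. The orange line on the cap points down-right in the scene view. Next I'll compute the poses.

Run:
```python
from h import *
a=cam('scene');b=cam('side')
def S(x,y):return (140+x/4-.375,220+y/4-.375)
def D(x,y):return (320+x/6-.4,90+y/6-.4)
def C(x,y):return (260+x/5-.4,130+y/5-.4)
def E_(x,y):return (220+x/4-.375,210+y/4-.375)
def pr(n,c,pts,z):
    P=np.array([onplane(c,p,z)[:2] for p in pts]);print(n,P.round(1).tolist(),'mean',P.mean(0).round(1));return P
pr('plate',a,[S(205,308),S(92,393),S(185,493),S(298,398)],46)
pr('plateD',b,[D(368,108),D(498,155),D(435,222),D(325,165)],46)
pr('pin',a,[S(188,375)],58);pr('pinD',b,[D(404,135)],58)
pr('cap',a,[S(360,155)],116);pr('capD',b,[D(310,135)],116)
pr('line',a,[S(357,153),S(372,176)],116);pr('lineD',b,[D(308,140),D(282,130)],116)
P=pr('cov',a,[C(360,170),C(284,235),C(405,280),C(480,225)],28)
P=pr('covD',b,[E_(348,85),E_(290,168),E_(418,216),E_(472,130)],28)
pr('handle',a,[C(345,222),C(412,160)],56);pr('handleD',b,[E_(356,165),E_(402,84)],56)
pr('edge',a,[S(30,410),S(445,108)],30)
```

```text
plate [[569.3, -295.3], [566.5, -357.9], [641.6, -362.9], [643.3, -300.2]] mean [ 605.2 -329.1]
plateD [[637.2, -360.7], [564.4, -352.1], [568.9, -283.7], [634.7, -303.2]] mean [ 601.3 -324.9]
pin [[602.0, -327.5]] mean [ 602.  -327.5]
pinD [[605.2, -328.6]] mean [ 605.2 -328.6]
cap [[608.6, -217.2]] mean [ 608.6 -217.2]
capD [[610.8, -221.6]] mean [ 610.8 -221.6]
line [[606.5, -217.3], [622.6, -222.4]] mean [ 614.6 -219.9]
lineD [[609.9, -217.4], [623.6, -219.3]] mean [ 616.7 -218.4]
cov [[503.8, 233.5], [507.6, 162.6], [580.7, 172.7], [584.4, 234.7]] mean [544.1 200.9]
covD [[585.0, 171.7], [581.4, 240.6], [504.4, 236.1], [507.7, 167.9]] mean [544.6 204.1]
handle [[548.1, 163.5], [542.9, 228.0]] mean [545.5 195.7]
handleD [[538.4, 242.2], [545.7, 179.3]] mean [542.1 210.7]
edge [[539.5, -377.8], [554.0, -122.8]] mean [ 546.8 -250.3]
```

```bash
cat >> h.py <<'E'
def pose():
    o=bot.get_obs();M=R.from_euler('xyz',o['tcp_rot']).as_matrix();p=o['tool_pos'];g=p+M[:,0]*bot.grip_point_offset
    print('t',round(o['time'],2),'tcp',p.round(1),'grip',g.round(1),'jawyaw',np.degrees(np.arctan2(M[1,1],M[0,1])).round(2),'x',M[:,0].round(4),'F',o['contact_force'].round(1),'w',round(o['grip_width'],1),'q',np.round(o['joint_positions'],3))
    return o,M,g
def shift(target):  # cm in tool axes to bring grasp point to target
    o,M,g=pose();print('shift cm',(M.T@(np.array(target)-g)/10).round(2))
E
python3 - <<'E'
from h import *
o,M,g=pose();print(M.round(3))
shift([610,-218,175])
E
```

```text
t 0.35 tcp [ 183.9 -491.7  404.6] grip [ 183.9 -491.7  245.4] jawyaw -69.5 x [-0.e+00  3.e-04 -1.e+00] F [ 1.2 -0.7 -0.1] w 91.6 q [-1.359  0.342  1.524  0.     1.275 -0.146]
[[-0.     0.35  -0.937]
 [ 0.    -0.937 -0.35 ]
 [-1.    -0.    -0.   ]]
t 0.35 tcp [ 183.9 -491.7  404.6] grip [ 183.9 -491.7  245.4] jawyaw -69.5 x [-0.e+00  3.e-04 -1.e+00] F [ 1.2 -0.7 -0.1] w 91.6 q [-1.359  0.342  1.524  0.     1.275 -0.146]
shift cm [  7.04 -10.71 -49.5 ]
```

Call:
arm_command(
  moves=[
    [7,-10.7,-49.5,0,1],
    [7,-10.7,-49.5,0,1],
    [7,-10.7,-49.5,0,1],
    [7,-10.7,-49.5,0,1],
    [7,-10.7,-49.5,0,1],
    [7,-10.7,-49.5,0,1],
    [7,-10.7,-49.5,0,1],
    [7,-10.7,-49.5,0,1],
    [7,-10.7,-49.5,0,1],
    [7,-10.7,-49.5,0,1],
  ],
)

```text
time: 1.35
tool_pos: [602.2, -222.7, 335.8]
tcp_rot: [-1.55, 1.571, 1.95]
contact_force: [-0.4, -0.4, -0.6]
grip_width: 91.7
```

Call:
arm_command(
  moves=[
    [0,0,0,0,1],
  ],
)

```text
time: 1.45
tool_pos: [605.7, -218.7, 334.0]
tcp_rot: [-1.89, 1.569, 1.615]
contact_force: [0.1, -0.4, -0.3]
grip_width: 91.8
```

Run:
```python
from h import *
pose();c=cam('wrist');cv2.imwrite('pics/w1.png',c['frame'])
```

```text
t 1.45 tcp [ 605.7 -218.7  334. ] grip [ 605.7 -218.4  174.8] jawyaw -69.19 x [-1.e-04  2.e-03 -1.e+00] F [ 0.1 -0.4 -0.3] w 91.8 q [-0.466  0.617  1.268  0.002  1.257  0.741]
```

View pics/w1.png

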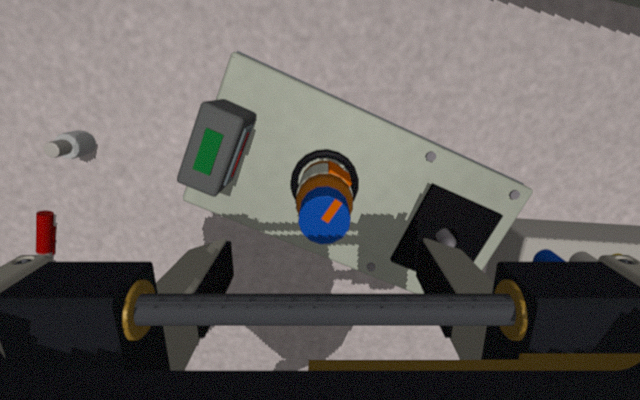

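The wrist view shows the station's top edge running (237,52)–(531,188), the cap centre near (325,217), the orange line pointing up-right, and the pin at (447,237). I'll measure these with masks.

Run:
```python
from h import *
pose();c=cam('wrist');f=c['frame'];h=cv2.cvtColor(f,cv2.COLOR_BGR2HSV)
blue=cv2.inRange(h,(100,120,50),(125,255,255));blue[:, :280]=0;blue[:,370:]=0;blue[260:]=0
org=cv2.inRange(h,(3,150,120),(18,255,255))
roi=np.zeros_like(org);roi[195:228,300:350]=255
org&=roi
n,l,s,cc=cv2.connectedComponentsWithStats(org);print(s,cc)
k=np.argmax(s[1:,4])+1;ys,xs=np.where(l==k)
P=np.array([onplane(c,(x,y),116.2)[:2] for x,y in zip(xs,ys)])
m=P.mean(0);w,v=np.linalg.eigh(np.cov((P-m).T));d=v[:,1]
cap=cv2.dilate(blue|org,None);ys2,xs2=np.where((blue|org)>0);print('blue bbox',xs2.min(),xs2.max(),ys2.min(),ys2.max())
# top ellipse upper points: circle fit on the upper boundary
pts=[(x,ys2[xs2==x].min()) for x in range(xs2.min()+2,xs2.max()-1)]
Q=np.array([onplane(c,p,116)[:2] for p in pts]);A=np.c_[2*Q,np.ones(len(Q))];s_=np.linalg.lstsq(A,(Q**2).sum(1),rcond=None)[0];cx=s_[:2];print('cap circle',cx,np.sqrt(s_[2]+cx@cx))
if d@(m-cx)<0:d=-d
print('line mean',m,'dir deg',np.degrees(np.arctan2(d[1],d[0])),'radial dir',np.degrees(np.arctan2(*(m-cx)[::-1])),'sd',np.sqrt(w))
e=[onplane(c,p,30)[:2] for p in((237,52),(531,188))];print('edge',e,'deg',np.degrees(np.arctan2(*(e[0]-e[1])[::-1])), np.linalg.norm(e[0]-e[1]))
print('pin',onplane(c,(443,230),58))
print('reader top', [onplane(c,p,80)[:2].round(1) for p in((205,101),(255,116),(228,194),(178,183))])
crop(c,180,40,540,270,2.2,'w1z.png')
```

```text
t 1.5 tcp [ 604.1 -220.2  334.4] grip [ 603.9 -220.   175.2] jawyaw -69.24 x [-0.0013  0.0012 -1.    ] F [ 0.3  0.  -0.4] w 92.0 q [-0.469  0.615  1.271  0.     1.257  0.74 ]
[[     0      0    640    400 255826]
 [   321    196     19     22    174]] [[319.49309687 199.49523504]
 [329.64942529 206.50574713]]
blue bbox 297 348 183 239
cap circle [ 616.53650007 -214.31575067] 13.887217737031003
line mean [ 617.70379021 -218.32392058] dir deg -12.916331789793633 radial dir -73.76297667225448 sd [1.27868554 4.23550309]
edge [array([ 679.36624719, -121.81106227]), array([ 664.83807603, -382.12708783])] deg 86.80565088210174 260.7211171356536
pin [ 612.10293281 -316.61039392   58.        ]
reader top [array([ 644.5, -123.1]), array([ 646.9, -155.8]), array([ 589.5, -154.1]), array([ 585. , -119.7])]
```

View pics/w1z.png

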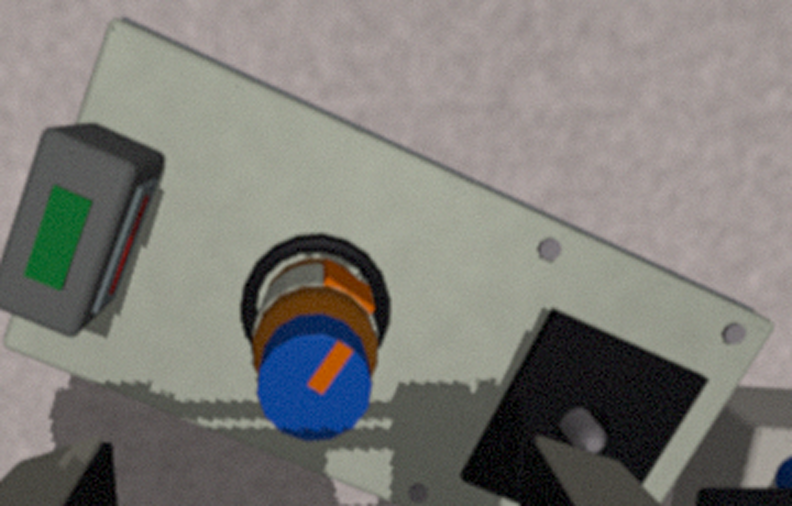

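Run:
```python
from h import *
c=cam('wrist')
print('pin',onplane(c,(180+593/2.2,40+443/2.2),58),'cap',onplane(c,(180+315/2.2,40+387/2.2),116))
a=[onplane(c,(180+x/2.2,40+y/2.2),116)[:2] for x,y in((315,392),(346,345))];d=a[1]-a[0];print(a,np.degrees(np.arctan2(d[1],d[0])))
P=[onplane(c,(180+x/2.2,40+y/2.2),46)[:2].round(1) for x,y in((552,309),(708,379),(462,480))];print(P)
Y=np.array([np.cos(np.radians(86.8)),np.sin(np.radians(86.8))]);X=np.array([Y[1],-Y[0]])
e=np.array([[679.37,-121.81],[664.84,-382.13]]);
o=e.mean(0)-65*X-10*Y;print('origin',o,'pin',o-70*Y,'nest',o+40*Y)
shift([609,-218,106])
```

```text
pin [ 603.44099421 -327.79099557   58.        ] cap [ 609.18936837 -218.53491699  116.        ]
[array([ 607.81956934, -219.04921988]), array([ 623.40441432, -222.08230428])] -11.013097623880723
[array([ 641.8, -296.6]), array([ 637.9, -362. ]), array([ 568.1, -294.1])]
origin [ 606.64813528 -258.32600982] pin [ 602.74062993 -328.21686331] nest [ 608.88099548 -218.38837925]
t 1.6 tcp [ 602.1 -222.6  335.4] grip [ 601.9 -222.6  176.2] jawyaw -69.45 x [-1.2e-03  1.0e-04 -1.0e+00] F [-0.6 -0.6 -0.7] w 91.9 q [-0.473  0.612  1.273 -0.     1.257  0.739]
shift cm [ 7.02 -0.18 -0.84]
```

Scene, side and wrist views agree within about 2 mm. The nest is at (609,-218), the pin at (603,-328) and station y points at 86.8°. The mark is at about -12°, so it needs about +99° (counter-clockwise seen from above). Next I'll descend on the cap with the grasp at z≈112.

Call:
arm_command(
  moves=[
    [3,-0.2,-0.85,0,1],
    [5,-0.2,-0.85,0,1],
    [6.4,-0.2,-0.85,0,1],
    [6.4,-0.2,-0.85,0,1],
    [6.4,-0.2,-0.85,0,1],
    [6.4,-0.2,-0.85,0,1],
  ],
)

```text
time: 2.2
tool_pos: [609.3, -218.4, 273.0]
tcp_rot: [2.046, 1.569, -0.738]
contact_force: [0.0, 0.4, 0.5]
grip_width: 91.6
```

Run:
```python
from h import *
shift([609,-218.4,112]);c=cam('wrist');cv2.imwrite('pics/w2.png',c['frame'])
```

```text
t 2.2 tcp [ 609.3 -218.4  273. ] grip [ 609.5 -218.6  113.8] jawyaw -69.49 x [ 0.0012 -0.0011 -1.    ] F [0.  0.4 0.5] w 91.6 q [-0.462  0.681  1.328 -0.     1.131  0.751]
shift cm [ 0.18 -0.03  0.04]
```

View pics/w2.png

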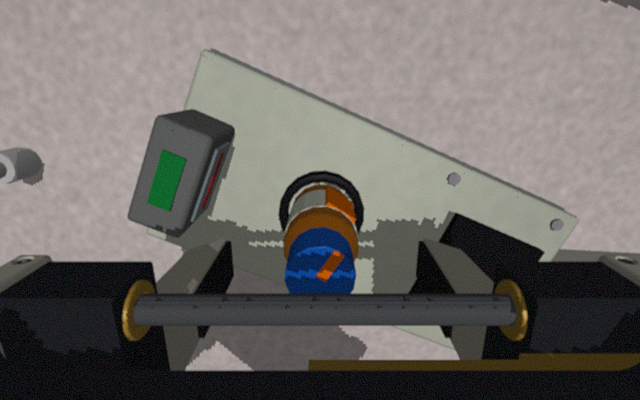

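The cap at (320,265) sits between the fingers, close to centred. Closing now.

Call:
arm_command(
  moves=[
    [0.1,0,0,0,0.25],
    [0.1,0,0,0,0.25],
    [0.1,0,0,0,0.25],
    [0.1,0,0,0,0.2],
    [0.1,0,0,0,0.2],
    [0.1,0,0,0,0.2],
    [0.1,0,0,0,0.2],
    [0.1,0,0,0,0.2],
  ],
)

```text
time: 3.05
tool_pos: [609.4, -218.2, 271.9]
tcp_rot: [2.06, 1.569, -0.723]
contact_force: [-0.2, -0.3, 0.2]
grip_width: 32.4
```

Run:
```python
from h import *
pose()
```

```text
t 3.05 tcp [ 609.4 -218.2  271.9] grip [ 609.5 -218.3  112.7] jawyaw -69.47 x [ 1.e-03 -9.e-04 -1.e+00] F [-0.2 -0.3  0.2] w 32.4 q [-0.462  0.682  1.329 -0.     1.129  0.751]
```

Call:
arm_command(
  moves=[
    [0,0,0,-6,0.2],
    [0,0,0,-13,0.2],
    [0,0,0,-20,0.2],
    [0,0,0,-27,0.2],
    [0,0,0,-34,0.2],
    [0,0,0,-41,0.2],
    [0,0,0,-48,0.2],
    [0,0,0,-54,0.2],
    [0,0,0,-54,0.2],
    [0,0,0,-54,0.2],
  ],
)

```text
time: 4.05
tool_pos: [609.5, -218.2, 271.9]
tcp_rot: [1.233, 1.569, -0.611]
contact_force: [1.3, 0.1, -1.1]
grip_width: 31.3
```

Run:
```python
from h import *
shift([609.3,-218.4,112.5]);c=cam('wrist');cv2.imwrite('pics/w3.png',c['frame'])
```

```text
t 4.05 tcp [ 609.5 -218.2  271.9] grip [ 609.7 -218.3  112.7] jawyaw -15.64 x [ 1.3e-03 -9.0e-04 -1.0e+00] F [ 1.3  0.1 -1.1] w 31.3 q [-0.462  0.682  1.329 -0.     1.129 -0.189]
shift cm [ 0.02 -0.03  0.02]
```

View pics/w3.png

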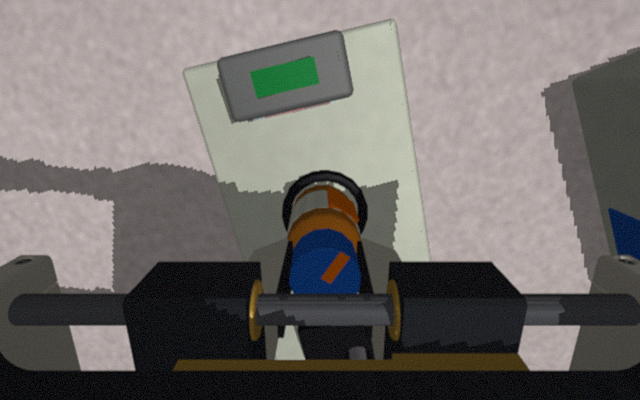

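The bottle turned with the gripper: the mark is now about 45° short of the reader. Turning the rest.

Call:
arm_command(
  moves=[
    [0,0,0,-6,0.2],
    [0,0,0,-13,0.2],
    [0,0,0,-20,0.2],
    [0,0,0,-27,0.2],
    [0,0,0,-34,0.2],
    [0,0,0,-40,0.2],
    [0,0,0,-45,0.2],
    [0,0,0,-45,0.2],
    [0,0,0,-45,0.2],
  ],
)

```text
time: 5.0
tool_pos: [609.8, -217.7, 271.9]
tcp_rot: [0.981, 1.568, -0.081]
contact_force: [4.2, 3.9, -0.6]
grip_width: 31.1
```

Run:
```python
from h import *
pose();c=cam('wrist');crop(c,150,0,500,300,2,'w4.png')
```

```text
t 5.0 tcp [ 609.8 -217.7  271.9] grip [ 610.1 -217.8  112.7] jawyaw 29.19 x [ 2.3e-03 -2.0e-04 -1.0e+00] F [ 4.2  3.9 -0.6] w 31.1 q [-4.610e-01  6.820e-01  1.329e+00  1.000e-03  1.128e+00 -9.710e-01]
```

View pics/w4.png

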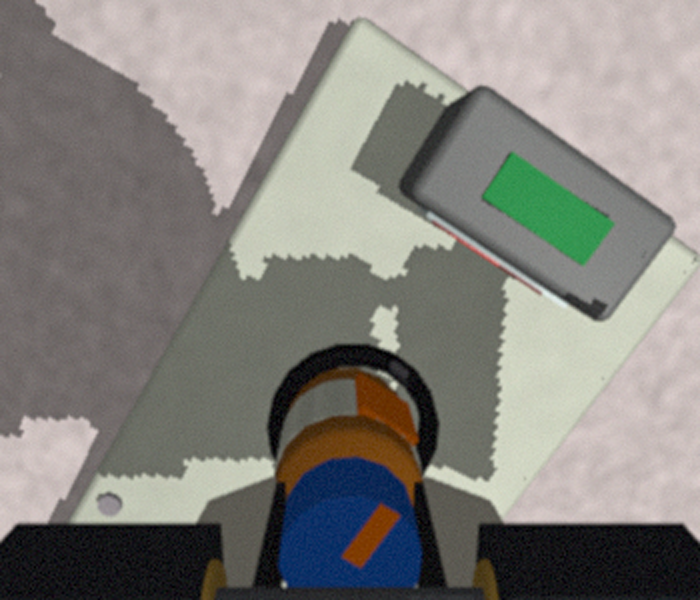

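Run:
```python
from h import *
c=cam('wrist')
f=lambda x,y,z:onplane(c,(150+x/2,y/2),z)[:2]
ang=lambda a,b:np.degrees(np.arctan2(*(b-a)[::-1]))
print('line',ang(f(352,560,116),f(391,511,116)),'edge',ang(f(75,510,30),f(350,25,30)),'reader top',ang(f(480,90,80),f(672,222,80)))
hh=cv2.cvtColor(c['frame'],cv2.COLOR_BGR2HSV);o=cv2.inRange(hh,(3,130,80),(18,255,255))
ys,xs=np.where(o[250:287,315:355]>0);P=np.array([onplane(c,(x+315,y+250),116)[:2] for x,y in zip(xs,ys)]);w,v=np.linalg.eigh(np.cov(P.T));print(len(P),np.degrees(np.arctan2(v[1,1],v[0,1])),w,P.mean(0))
```

```text
line 84.25702168304896 edge 87.01330366698153 reader top -2.272616907534515
349 86.00311436348665 [ 1.95609778 18.85264845] [ 610.87991153 -209.40880278]
```

The mark reads 84–86° against the station's 87°, which is close enough. Releasing and rising straight up.

Call:
arm_command(
  moves=[
    [0,0,0,0,0.5],
    [0,0,0,0,0.7],
    [0,0,0,0,0.9],
    [0,0,0,0,1],
    [0,0,0,0,1],
    [0,0,0,0,1],
    [-3,0,0,0,1],
    [-7,0,0,0,1],
    [-10,0,0,0,1],
    [-10,0,0,0,1],
  ],
)

```text
time: 6.1
tool_pos: [610.1, -218.0, 377.4]
tcp_rot: [0.654, 1.559, -0.406]
contact_force: [0.3, -0.7, 0.1]
grip_width: 91.7
```

Run:
```python
from h import *
pose();c=cam('wrist');crop(c,150,0,500,300,2,'w5.png')
a=cam('scene')
crop(a,140,200,310,340,4,'s5.png')
shift([544.5,202,215])
```

```text
t 6.1 tcp [ 610.1 -218.   377.4] grip [ 611.8 -218.8  218.2] jawyaw 29.25 x [ 0.0107 -0.0046 -0.9999] F [ 0.3 -0.7  0.1] w 91.7 q [-4.620e-01  5.880e-01  1.198e+00  1.000e-03  1.344e+00 -9.720e-01]
t 6.2 tcp [ 609.4 -217.7  372.3] grip [ 609.9 -217.9  213.1] jawyaw 29.25 x [ 3.3e-03 -8.0e-04 -1.0e+00] F [-0.   0.4 -0. ] w 91.7 q [-4.620e-01  5.920e-01  1.205e+00  1.000e-03  1.341e+00 -9.720e-01]
shift cm [ -0.24  14.81 -39.83]
```

View pics/w5.png

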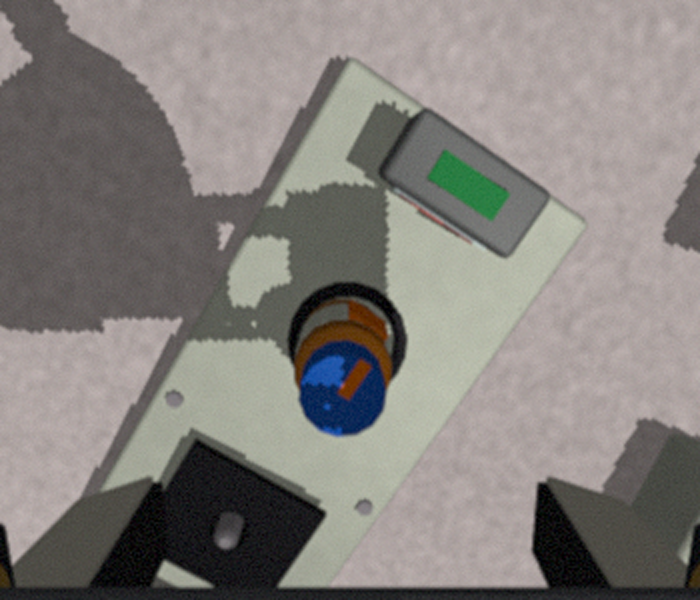

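View pics/s5.png

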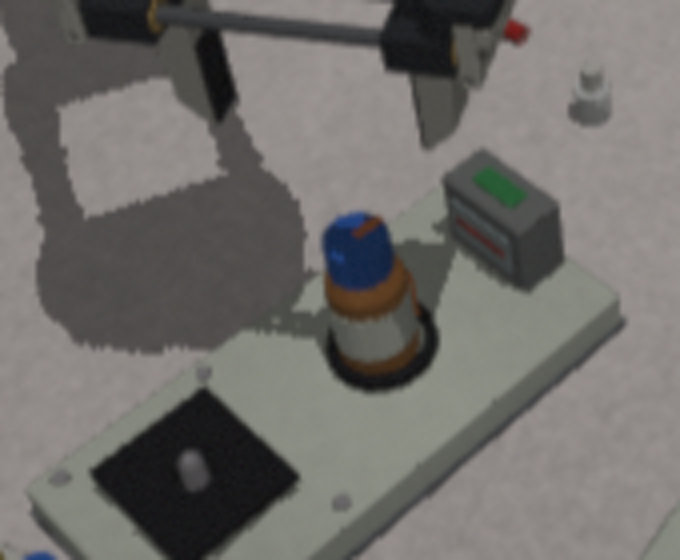

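The bottle stands in the nest, mark towards the reader. Now I'll travel to the blue cover, turning the jaws to roughly its handle.

Call:
arm_command(
  moves=[
    [0,14.8,-39.8,25,1],
    [0,14.8,-39.8,25,1],
    [0,14.8,-39.8,25,1],
    [0,14.8,-39.8,25,1],
    [0,14.8,-39.8,25,1],
    [0,14.8,-39.8,25,1],
    [0,14.8,-39.8,25,1],
    [0,14.8,-39.8,25,1],
    [0,14.8,-39.8,25,1],
    [0,14.8,-39.8,25,1],
  ],
)

```text
time: 7.2
tool_pos: [542.8, 205.0, 369.9]
tcp_rot: [-0.344, 1.57, -1.837]
contact_force: [0.7, 0.2, -0.6]
grip_width: 91.7
```

Call:
arm_command(
  moves=[
    [0,0,0,0,1],
    [0,0,0,0,1],
    [0,0,0,0,1],
  ],
)

```text
time: 7.5
tool_pos: [543.1, 203.9, 369.3]
tcp_rot: [-0.84, 1.569, -2.333]
contact_force: [0.7, -1.5, -0.4]
grip_width: 92.1
```

Run:
```python
from h import *
pose();c=cam('wrist');cv2.imwrite('pics/w6.png',c['frame'])
```

```text
t 7.5 tcp [543.1 203.9 369.3] grip [542.9 203.7 210.1] jawyaw 4.42 x [-0.0013 -0.0013 -1.    ] F [ 0.7 -1.5 -0.4] w 92.1 q [ 2.270e-01  4.720e-01  1.422e+00 -1.000e-03  1.250e+00  1.510e-01]
```

View pics/w6.png

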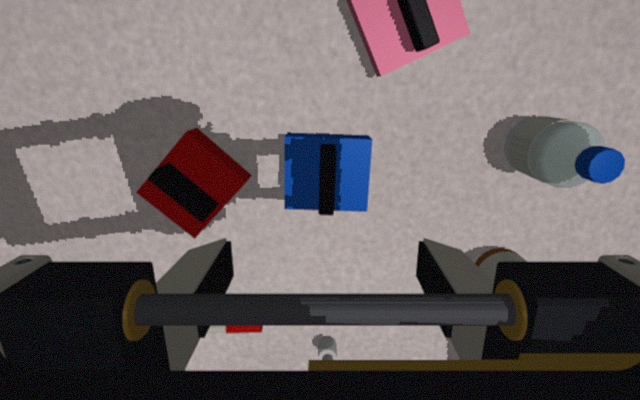

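Run:
```python
from h import *
pose();c=cam('wrist');h=cv2.cvtColor(c['frame'],cv2.COLOR_BGR2HSV)
crop(c,260,110,400,230,5,'w6z.png')
```

```text
t 7.55 tcp [543.1 203.9 369.5] grip [543.  203.7 210.3] jawyaw 4.41 x [-9.0e-04 -1.2e-03 -1.0e+00] F [-0. -0. -1.] w 92.1 q [ 2.270e-01  4.710e-01  1.421e+00 -1.000e-03  1.250e+00  1.510e-01]
```

View pics/w6z.png

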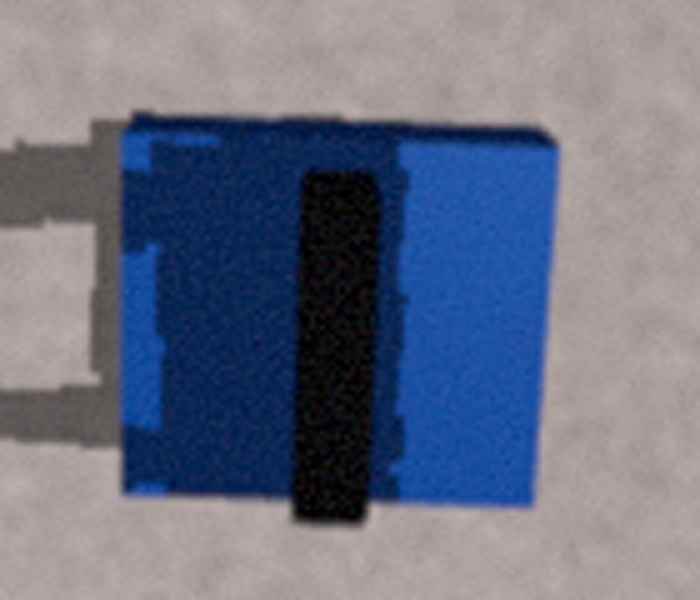

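Run:
```python
from h import *
c=cam('wrist');f=lambda x,y,z:onplane(c,(260+x/5-.4,110+y/5-.4),z)[:2]
P=np.array([f(*p,28) for p in((123,130),(557,148),(533,505),(123,493))]);print(P.round(1),P.mean(0).round(1))
for i in range(4):
    d=P[(i+1)%4]-P[i];print(np.linalg.norm(d).round(1),np.degrees(np.arctan2(d[1],d[0])).round(1))
Q=np.array([f(*p,56) for p in((293,520),(367,521))]);print('handle near end',Q.round(1),Q.mean(0),np.linalg.norm(Q[1]-Q[0]))
shift([545,203,49])
```

```text
[[504.2 238.2]
 [582.9 241. ]
 [586.3 172. ]
 [507.1 168.4]] [545.1 204.9]
78.8 2.0
69.0 -87.1
79.3 -177.4
69.9 92.4
handle near end [[540.  175.9]
 [553.1 176.8]] [546.50507544 176.34922536] 13.118577980409704
t 7.65 tcp [543.1 204.1 369.8] grip [543.1 204.  210.6] jawyaw 4.43 x [-2.e-04 -1.e-03 -1.e+00] F [-0.1  0.4 -0.6] w 91.7 q [ 2.280e-01  4.710e-01  1.421e+00 -1.000e-03  1.250e+00  1.510e-01]
shift cm [16.16  0.19  0.1 ]
```

The blue cover measures 79 × 69.5 mm, which matches, with its centre at (545.1,205.5) and yaw 2.5°. I'll narrow the fingers to clear the red cover and descend.

Call:
arm_command(
  moves=[
    [4,0.2,-0.15,1.9,0.5],
    [8,0.2,-0.15,1.9,0.5],
    [11,0.2,-0.15,1.9,0.5],
    [13,0.2,-0.15,1.9,0.5],
    [13,0.2,-0.15,1.9,0.5],
    [13,0.2,-0.15,1.9,0.5],
  ],
)

```text
time: 8.25
tool_pos: [545.4, 205.4, 240.3]
tcp_rot: [0.044, 1.57, -1.483]
contact_force: [-0.1, -0.2, 0.6]
grip_width: 49.1
```

Run:
```python
from h import *
shift([545.1,205.5,49])
c=cam('wrist');cv2.imwrite('pics/w7.png',c['frame'])
```

```text
t 8.25 tcp [545.4 205.4 240.3] grip [545.4 205.2  81.1] jawyaw 2.49 x [ 1.e-04 -9.e-04 -1.e+00] F [-0.1 -0.2  0.6] w 49.1 q [ 2.290e-01  6.170e-01  1.562e+00 -1.000e-03  9.620e-01  1.860e-01]
shift cm [ 3.21 -0.03 -0.03]
```

View pics/w7.png

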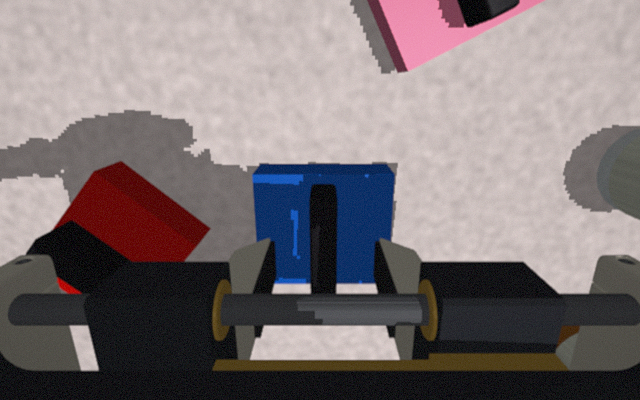

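The handle (322,240) is between the fingers and the red cover at (130,230) stays clear. Now I'll go down and grip.

Call:
arm_command(
  moves=[
    [1.5,0,0,0,0.5],
    [2.6,0,0,0,0.5],
    [3.1,0,0,0,0.5],
    [3.1,0,0,0,0.3],
    [3.1,0,0,0,0.1],
    [3.1,0,0,0,0],
    [3.1,0,0,0,0],
    [3.1,0,0,0,0],
    [3.1,0,0,0,0],
    [3.1,0,0,0,0],
  ],
)

```text
time: 9.3
tool_pos: [545.5, 205.5, 210.5]
tcp_rot: [1.267, 1.569, -0.26]
contact_force: [-1.7, -0.2, 5.9]
grip_width: 13.8
```

Call:
arm_command(
  moves=[
    [-2,0,0,0,0],
    [-5,0,0,0,0],
    [-9,0,0,0,0],
    [-12,0,0,0,0],
    [-12,0,0,0,0],
    [-12,0,0,0,0],
  ],
)

```text
time: 9.9
tool_pos: [545.1, 205.5, 330.1]
tcp_rot: [1.25, 1.569, -0.277]
contact_force: [-0.3, 0.4, -3.6]
grip_width: 13.5
```

Run:
```python
from h import *
pose()
c=cam('wrist');crop(c,160,100,480,340,2.5,'w8.png')
b=cam('side');crop(b,200,120,450,320,3,'d8.png')
```

```text
t 9.9 tcp [545.1 205.5 330.1] grip [545.4 205.4 170.9] jawyaw 2.5 x [ 1.7e-03 -5.0e-04 -1.0e+00] F [-0.3  0.4 -3.6] w 13.5 q [ 2.290e-01  5.120e-01  1.470e+00 -1.000e-03  1.159e+00  1.860e-01]
```

View pics/w8.png

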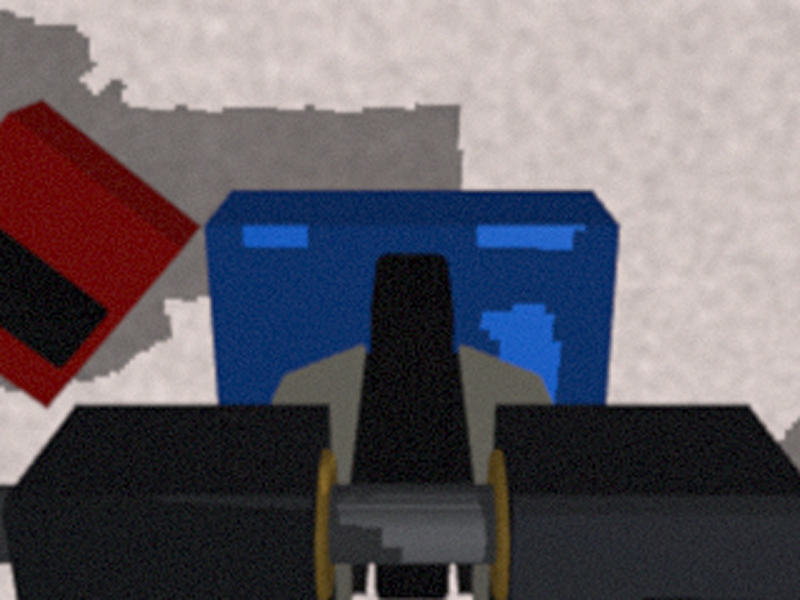

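View pics/d8.png

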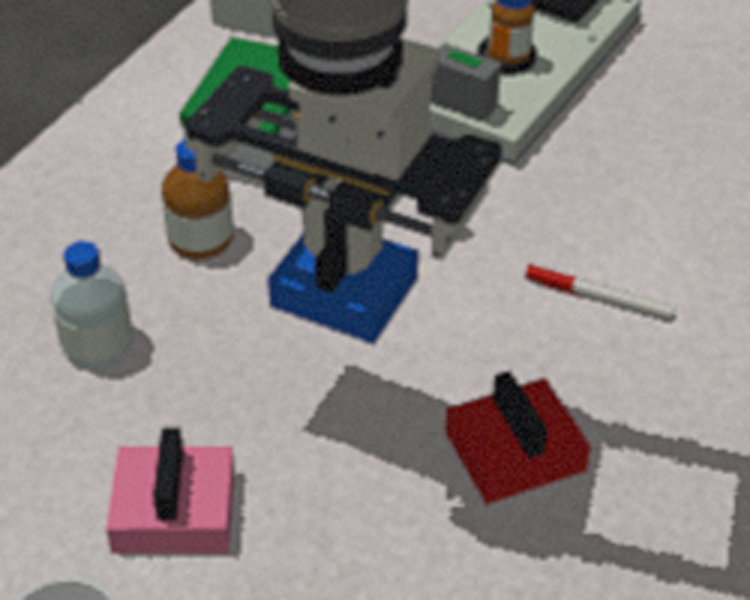

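Run:
```python
from h import *
o,M,g=pose();c=cam('wrist');f=lambda x,y,z:onplane(c,(160+x/2.5-.3,100+y/2.5-.3),z)
for zt in (147.6,):
    A,B=f(206,226,zt),f(617,226,zt);print(A,B,np.linalg.norm(A-B))
    u=(B-A)/np.linalg.norm(B-A);n=np.array([-u[1],u[0],0]);C=(A+B)/2-35*n;print('centre',C,'off from grip along tool',M.T@(C-g),np.degrees(np.arctan2(u[1],u[0])))
A,B=f(232,191,119.6),f(592,191,119.6);print('bottom edge',A,B,np.linalg.norm(A-B))
shift([603,-328,215])
```

```text
t 10.0 tcp [544.8 205.4 328.5] grip [544.6 205.2 169.3] jawyaw 2.5 x [-0.0018 -0.0013 -1.    ] F [-0.4  0.3 -3.3] w 13.8 q [ 2.290e-01  5.140e-01  1.471e+00 -1.000e-03  1.159e+00  1.860e-01]
[504.36549438 237.90188781 147.6       ] [582.27397339 241.32442815 147.6       ] 77.98361933296782
centre [544.85581176 204.64688187 147.6       ] off from grip along tool [21.66628585  0.30408125  0.56268702] 2.515401634309522
bottom edge [503.81723063 237.44987422 119.6       ] [582.97106451 240.92136967 119.6       ] 79.22992299852649
t 10.05 tcp [544.9 205.4 328.4] grip [544.6 205.2 169.2] jawyaw 2.5 x [-0.0021 -0.0013 -1.    ] F [-0.2 -0.2 -2. ] w 14.0 q [ 2.290e-01  5.140e-01  1.471e+00 -1.000e-03  1.159e+00  1.860e-01]
shift cm [-4.53  3.5  53.53]
```

The cover sits centred under the grip (0.6 mm) and flat. Now lift clear of the bottle, travel to above the pin, and square to the station.

Call:
arm_command(
  moves=[
    [-4.6,0,0,0,0],
    [-4.6,0,2,2,0],
    [-4.6,0.3,6,4,0],
    [-4.6,0.6,10,5.7,0],
    [-4.6,1,15,5.7,0],
    [-4.6,1.3,20,5.7,0],
    [-4.6,1.6,25,5.7,0],
    [-4.6,2,30,5.7,0],
    [-4.6,2.3,35,5.7,0],
    [-4.6,2.6,40,5.7,0],
  ],
)

```text
time: 11.05
tool_pos: [588.2, -194.4, 373.0]
tcp_rot: [-1.524, 1.566, 3.133]
contact_force: [1.6, 0.7, -1.6]
grip_width: 14.0
```

Run:
```python
from h import *
shift([603,-328,215])
```

```text
t 11.05 tcp [ 588.2 -194.4  373. ] grip [ 587.4 -194.4  213.8] jawyaw -3.21 x [-0.0047  0.     -1.    ] F [ 1.6  0.7 -1.6] w 14.0 q [-0.442  0.542  1.292 -0.002  1.312 -0.386]
shift cm [-0.13  2.3  13.25]
```

Call:
arm_command(
  moves=[
    [-0.1,0.8,5,0,0],
    [-0.1,1.5,9,0,0],
    [-0.1,2.1,12.2,0,0],
    [-0.1,2.3,13.3,0,0],
    [-0.1,2.3,13.3,0,0],
    [-0.1,2.3,13.3,0,0],
    [-0.1,2.3,13.3,0,0],
  ],
)

```text
time: 11.75
tool_pos: [604.0, -326.7, 373.7]
tcp_rot: [-1.7, 1.565, 2.958]
contact_force: [0.3, 0.3, -2.4]
grip_width: 13.6
```

Run:
```python
from h import *
pose()
a=cam('scene');cv2.imwrite('pics/s9.png',a['frame']);b=cam('side');crop(b,290,30,490,180,4,'d9.png')
shift([603,-328,128])
```

```text
t 11.75 tcp [ 604.  -326.7  373.7] grip [ 603.1 -326.6  214.5] jawyaw -3.11 x [-0.0053  0.001  -1.    ] F [ 0.3  0.3 -2.4] w 13.6 q [-0.607  0.673  1.054 -0.002  1.419 -0.552]
t 11.85 tcp [ 604.  -326.9  374.2] grip [ 603.3 -326.9  215. ] jawyaw -3.1 x [-4.6e-03  2.0e-04 -1.0e+00] F [ 0.6 -0.3 -2.8] w 13.7 q [-0.607  0.672  1.054 -0.003  1.419 -0.553]
shift cm [8.7  0.02 0.11]
```

View pics/s9.png

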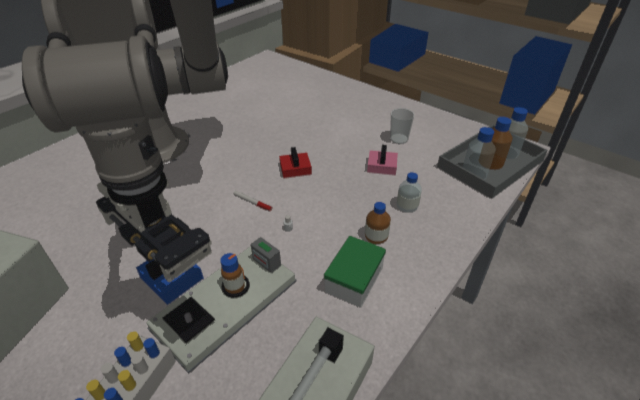

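View pics/d9.png

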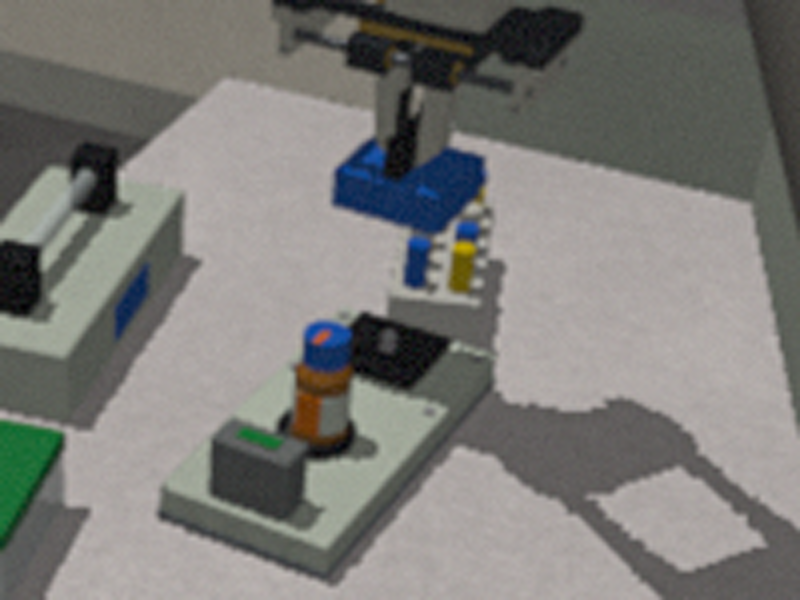

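Both views show the cover held flat above the station; the bottle stays with its mark towards the reader. Lowering to just above the pin.

Call:
arm_command(
  moves=[
    [3,0,0.1,0,0],
    [6,0,0.1,0,0],
    [8,0,0.1,0,0],
    [9,0,0.1,0,0],
    [9,0,0.1,0,0],
    [9,0,0.1,0,0],
  ],
)

```text
time: 12.45
tool_pos: [603.9, -327.7, 285.5]
tcp_rot: [-1.217, 1.568, -2.841]
contact_force: [0.2, -0.1, -2.2]
grip_width: 14.2
```

Run:
```python
from h import *
shift([603,-328,112])
a=cam('scene');crop(a,120,200,280,360,4,'s10.png');b=cam('side');crop(b,340,70,440,145,7,'d10.png')
```

```text
t 12.45 tcp [ 603.9 -327.7  285.5] grip [ 603.5 -327.8  126.3] jawyaw -3.07 x [-3.e-03 -9.e-04 -1.e+00] F [ 0.2 -0.1 -2.2] w 14.2 q [-0.608  0.74   1.173 -0.003  1.23  -0.554]
shift cm [ 1.43 -0.04  0.02]
```

View pics/s10.png

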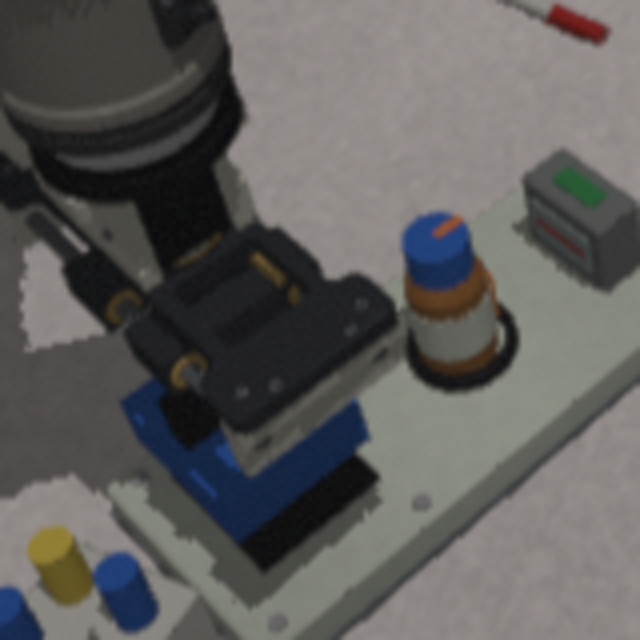

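View pics/d10.png

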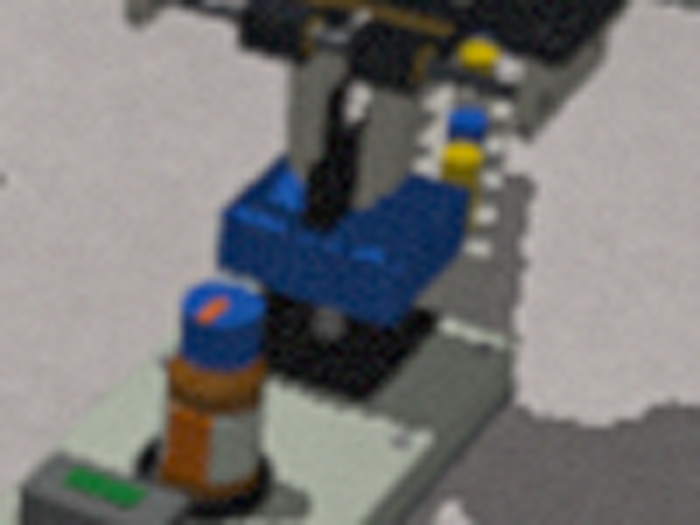

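Aligned over the pin in both views. Lowering gently while watching the force.

Call:
arm_command(
  moves=[
    [0.8,-0.04,0,0,0],
    [1.2,-0.04,0,0,0],
    [1.5,-0.04,0,0,0],
    [1.8,-0.04,0,0,0],
    [2.1,-0.04,0,0,0],
    [2.3,-0.04,0,0,0],
    [2.3,-0.04,0,0,0],
  ],
)

```text
time: 13.25
tool_pos: [603.8, -327.5, 264.3]
tcp_rot: [-0.26, 1.569, -1.885]
contact_force: [-0.5, 3.0, 4.6]
grip_width: 13.5
```

Run:
```python
from h import *
shift([603,-328,97.3])
```

```text
t 13.25 tcp [ 603.8 -327.5  264.3] grip [ 603.8 -327.7  105.1] jawyaw -3.08 x [-4.0e-04 -1.2e-03 -1.0e+00] F [-0.5  3.   4.6] w 13.5 q [-6.080e-01  7.590e-01  1.197e+00 -1.000e-03  1.185e+00 -5.540e-01]
shift cm [ 0.78 -0.08  0.04]
```

The tip has entered the hole, but the pin pushes the cover towards +y at 3 N, so the cover sits about 1 mm too far to -y. I'll shift it that way and continue down.

Call:
arm_command(
  moves=[
    [0,0,-0.1,0,0],
    [0.1,0,-0.15,0,0],
    [0.3,0,-0.15,0,0],
    [0.5,0,-0.15,0,0],
    [0.5,0,-0.15,0,0],
  ],
)

```text
time: 13.75
tool_pos: [603.7, -326.0, 258.4]
tcp_rot: [-1.162, 1.569, -2.787]
contact_force: [-0.9, -0.1, -1.7]
grip_width: 13.8
```

Run:
```python
from h import *
shift([603,-327,97.3])
```

```text
t 13.75 tcp [ 603.7 -326.   258.4] grip [ 603.5 -326.1   99.2] jawyaw -3.09 x [-1.5e-03 -6.0e-04 -1.0e+00] F [-0.9 -0.1 -1.7] w 13.8 q [-6.060e-01  7.640e-01  1.205e+00 -1.000e-03  1.174e+00 -5.520e-01]
shift cm [ 0.19 -0.04  0.09]
```

The force has vanished and the cover slides on (underside about 48 mm). Seating it and pressing slowly.

Call:
arm_command(
  moves=[
    [0.2,0,0,0,0],
    [0.3,0,0,0,0],
    [0.4,0,0,0,0],
    [0.5,0,0,0,0],
    [0.6,0,0,0,0],
    [0.7,0,0,0,0],
    [0.8,0,0,0,0],
    [0.9,0,0,0,0],
    [0.9,0,0,0,0],
    [0.9,0,0,0,0],
  ],
)

```text
time: 14.75
tool_pos: [603.8, -326.1, 250.6]
tcp_rot: [-0.382, 1.569, -2.007]
contact_force: [-2.7, 1.5, 7.1]
grip_width: 13.8
```

Run:
```python
from h import *
shift([603,-327,87.3])
```

```text
t 14.75 tcp [ 603.8 -326.1  250.6] grip [ 603.7 -326.3   91.4] jawyaw -3.09 x [-6.0e-04 -1.3e-03 -1.0e+00] F [-2.7  1.5  7.1] w 13.8 q [-0.606  0.772  1.213 -0.002  1.157 -0.552]
shift cm [ 0.41 -0.06  0.08]
```

Force and travel agree with the spring at about 6 mm. Pressing on towards the stop.

Call:
arm_command(
  moves=[
    [0.2,0,0,0,0],
    [0.3,0,0,0,0],
    [0.4,0,0,0,0],
    [0.5,0,0,0,0],
    [0.6,0,0,0,0],
    [0.65,0,0,0,0],
    [0.65,0,0,0,0],
    [0.65,0,0,0,0],
  ],
)

```text
time: 15.55
tool_pos: [603.7, -326.0, 246.5]
tcp_rot: [0.218, 1.569, -1.407]
contact_force: [-5.4, 3.4, 14.8]
grip_width: 14.0
```

Run:
```python
from h import *
pose()
a=cam('scene');crop(a,120,200,280,360,4,'s11.png');b=cam('side');crop(b,340,70,440,145,7,'d11.png');c=cam('wrist');cv2.imwrite('pics/w11.png',c['frame']);pose()
```

```text
t 15.55 tcp [ 603.7 -326.   246.5] grip [ 603.7 -326.3   87.3] jawyaw -3.08 x [ 4.0e-04 -2.2e-03 -1.0e+00] F [-5.4  3.4 14.8] w 14.0 q [-0.606  0.775  1.217 -0.002  1.147 -0.552]
t 15.7 tcp [ 603.7 -326.   246.5] grip [ 603.7 -326.3   87.3] jawyaw -3.08 x [ 4.0e-04 -2.2e-03 -1.0e+00] F [-5.7  3.1 14.5] w 13.7 q [-0.606  0.775  1.217 -0.002  1.147 -0.552]
```

View pics/s11.png

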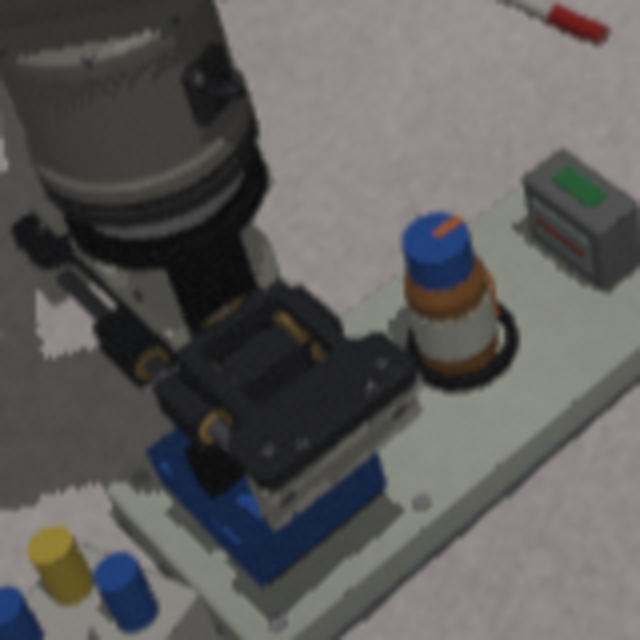

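View pics/d11.png

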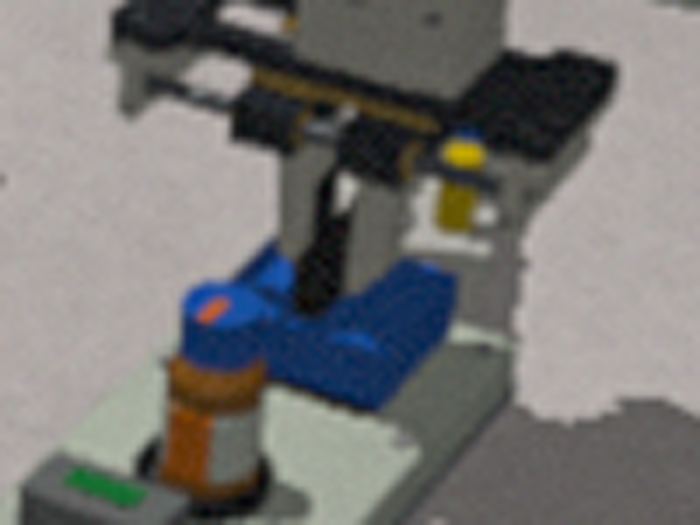

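View pics/w11.png

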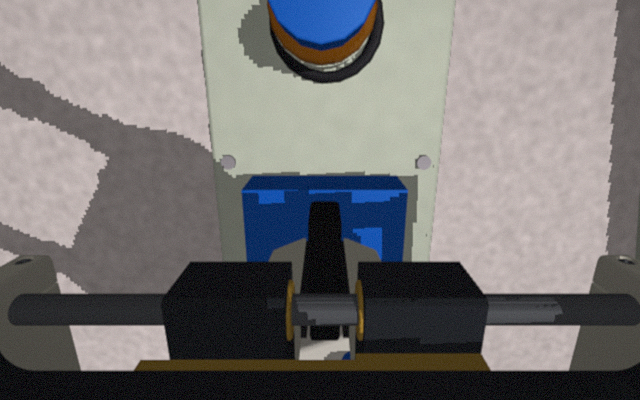

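The cover's far top edge is at the same wrist pixels as when it was lifted (row 190, columns 243–406), so the handle has not slipped. The plate is therefore about 10 mm down. The bottle and its mark haven't moved, and pose and force are steady, so I'll hand in.

Run:
```python
from h import *
pose();print(bot.close_job())
```

```text
t 15.7 tcp [ 603.7 -326.   246.5] grip [ 603.7 -326.3   87.3] jawyaw -3.08 x [ 4.0e-04 -2.2e-03 -1.0e+00] F [-5.7  3.1 14.5] w 13.7 q [-0.606  0.775  1.217 -0.002  1.147 -0.552]
the job is handed in; nothing more can be done
None
```

The job was handed in at 15.7 s, with the cover still held pressed down; the simulator gives no verdict.

**Bottle:** I turned it about 99° by its cap. While gripped, the mark read 84–86° against the station's 87°. After release, the pictures show it upright in the nest with the mark facing the reader, and it still stood that way at the end.

**Cover:** I gripped the blue one by its handle and lowered it over the pin. The hole rim caught the pin at about 3 N sideways, so I shifted 1.5 mm and it then slid on freely. It sits square with the station to within about 1°.

**Press:** The fingers travelled 10 mm from the seated height, and the wrist showed about 15 N up (about 18 N on the plate with the cover's weight). The cover had not slipped in the fingers, so the plate should be at or near its stop. The pose and force were steady.

**Side force:** About 6 N of sideways force remained at the wrist at the end. I left it, as it was steady and the cover sat flat.

No bystander or look-alike cover was touched.

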